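# Clamp the sample tubes in their rack

### The job

Secure the three sample tubes in their rack: push the hold-down strap round on its pin until it lies fully home over the tube caps, and only then push the cam lever at the rack's other end right down to its stop. It is all pushing with the fingers, with nothing to pick up: leave the tubes and everything else on the shelf where they stand, and finish with the hand clear.

Things in the scene. Friction and masses are not known exactly. Their poses are not given: they have to be found in the camera images.
- rack: wooden test-tube rack, fixed to the shelf; origin at the centre of its underside, z up, y along its 250 mm length, x across its 90 mm width. Three tubes stand at y = -45, 0, 45 mm, cap tops 126 mm above the shelf; the rest of the rack is lower, apart from the strap, the lever and their posts. Strap pin at the +y end, cam lever at the -y end
- strap (a joint): hold-down strap, a rigid aluminium channel swinging level round an upright pin (strap_pin); rad. 0 = home at its stop, along the rack's -y over the caps, its end notch round the lever's bolt; growing, it swings out to the rack's +x side (1.57: points along +x). Limits 0 to 1.9. A light push (1 N) moves it; it stays where left
- strap_pin (a point): point on the strap's pin axis at half the strap's height, 144 mm above the shelf; at rack (0, 95, 144) mm; fixed to the rack, axes as the rack's
- strap_mid (a point): point on the strap's centre line, 100 mm from the pin axis, at half its height; turns with the strap, whose y axis points from here to the pin. The channel is 26 mm wide and 22 mm high, underside 133 mm and top 155 mm above the shelf, reaching 170 mm from the pin; a notched tongue 8 mm high goes on to 210 mm
- lever (a joint): cam lever, a steel paddle tipping about a level pin (lever_pin) along the rack's x; rad. 0 = straight up; it grows as the tip goes over to the rack's -y (outward, away from the tubes) and down; 1.5 = fully down at its stop, nearly level. About 4 N at 50 mm from the pin moves it; it stays where left
- lever_pin (a point): centre of the lever's pin, 155 mm above the shelf; at rack (0, -95, 155) mm; fixed to the rack, axes as the rack's
- lever_tip (a point): free end of the lever, on its centre line 70 mm from the pin; its z axis points from the pin to the tip. The paddle is 20 mm wide along the rack's x and 10 mm thick; the round cam at its foot has a radius of 13 mm
- tube0: sealed glass sample tube, 25 mm across, 108 mm high with its 29 mm cap, standing loose in the rack; origin at the centre of its foot
- tube1: sealed glass sample tube, 25 mm across, 108 mm high with its 29 mm cap, standing loose in the rack; origin at the centre of its foot
- tube2: sealed glass sample tube, 25 mm across, 108 mm high with its 29 mm cap, standing loose in the rack; origin at the centre of its foot
- weight: slate calibration weight, round, 48 mm across, 75 mm high with its steel ring handle; a bystander, loose; origin at the centre of its underside
- dome: pale plastic sensor dome, 80 mm across, 49 mm high; a bystander, loose; origin at the centre of its underside
- jar: lidded jar, 50 mm across, 65 mm high; a bystander, loose; origin at the centre of its underside
- thermometer: brass thermometer standing on a round foot 56 mm across, 168 mm high; a bystander, loose; origin at the centre of its underside
- screwdriver: screwdriver lying on the shelf; a bystander, loose; origin at its middle
- carton: closed cardboard carton 90 x 120 x 60 mm; a bystander, loose; origin at the centre of its underside
- flask: stoppered bottle 60 mm across, 150 mm high; a bystander, loose; origin at the centre of its underside

How it is judged (in metres and radians):
On the way, in this order (a step that is already met when the one before it is completed fails the run):
1. the strap is home over the caps (within 0.05 rad) with the lever still up (value of joint strap below 0.05 rad and value of joint lever below 0.7 rad), for 0.2 s.
2. the cam lever is down with the strap home (value of joint strap below 0.05 rad and value of joint lever above 1.4 rad), for 0.2 s.
At the end, for the whole second after the job is handed in: Strap within 0.05 rad of home, lever beyond 1.4 rad (stop at 1.5), both at rest; each tube within 10 mm and each bystander within 20 mm of where it started (all of step 2 and distance of each of tube0, tube1, tube2 from where it was at the start of the episode below 0.01 m and distance of each of weight, dome, jar, thermometer, screwdriver, carton, flask from where it was at the start of the episode below 0.02 m and velocity of joint strap between -0.05 and 0.05 rad/s and velocity of joint lever between -0.05 and 0.05 rad/s); the robot touches nothing.
It fails at once if the lever is pushed down (beyond 0.7 rad) while the strap is not home (0.1 rad or more open) (value of joint lever above 0.7 rad and value of joint strap above 0.1 rad).
It fails at once if a tube is lifted or shifted by more than 10 mm (distance of any of tube0, tube1, tube2 from where it was at the start of the episode above 0.01 m).
It fails at once if a bystander is lifted, carried, knocked over or shifted by more than 20 mm (distance of any of weight, dome, jar, thermometer, screwdriver, carton, flask from where it was at the start of the episode above 0.02 m or angle between any of weight, dome, jar, thermometer, carton, flask's own z axis and vertical above 0.4 rad).
It also fails if it takes over 51 s, if anything falls off the work surface, if the arm or the gripper's body presses on something with over 40 N, if the wrist force passes 120 N, or if a joint passes its speed limit or range.

### The arm

A 6-joint arm with a two-finger parallel gripper is mounted at the origin on the work surface. World frame = base frame: x ahead of the robot, y to its left, z up, the work surface at z = 0. Lengths are in mm, angles in rad, forces in N, time in s.
With the tool pointing down it reaches from about 350 to 775 mm from the base axis. Payload 7.3 kg.
Tool frame: the origin (TCP) lies at the very end of the fingers, on their centre line; the grasp point (between the pads) lies bot.grasp_offset behind it (bot.grasp_offset is the distance from the TCP to the grasp point, in mm); z points along the fingers, y is the line along which they close (so a half turn about z gives the same grasp; the last joint's range is limited). The gripper opens to 92 mm and grips with 3 to 60 N. Pads are 19 mm wide; open, the fingers measure 130 mm over their backs; the gripper's body (75 mm by 190 mm) begins 47 mm behind the grasp point.
Start: joints at [1.048, 0.342, 1.524, -0, 1.275, -0.146], TCP at [193.159, 488.195, 226.741] pointing down, gripper open.
Joint ranges: [-2.53, 2.53], [-0.77, 2.02], [0.04, 2.7], [-1, 4.14], [0.28, 2.66], [-3.11, 3.11]. Speed limits (rad/s): [2.57, 2.57, 3.14, 3.14, 3.14, 3.14].

### API

Orientations are given as [roll, pitch, yaw] about the fixed x, y, z axes, in that order (R = Rz(yaw) Ry(pitch) Rx(roll)).
In Python, from plant import bot gives the robot as it stands. The module is installed in compiled form; this text tells all that it offers.
- The arm moves only by the shell command python3 -m handwheel 'ROWS'. ROWS is JSON, a list of rows, each an object of numbers: "claw": the finger opening in mm, from 0 to 91.8; "dx", "dy", "dz": the shift along the tool's x, y, z in mm; "rx", "ry", "rz": the turn, a rotation vector about the tool's x, y, z in rad. A call has 1 to 10 rows; each row shifts and turns the commanded pose from where the row before left it, along the tool's axes as they then stand; what a row does not reach is not made up. A row lasts 1/10 s, in which the tool goes at most 50 mm and 8.59 degrees, less where a joint would pass 70% of its speed; a pose out of reach is approached as far as the arm can. A call is refused whole if a number of a shift passes 50 or a number of a turn 0.15, either way. A call with a gripper value outside its range is refused whole. The fingers move at their own pace and stop on an object; the grip force is fixed at half the most. Time passes only in rows, so rows that do not move let the fingers close. It gives the time, the measured TCP pose, the force and the opening at its end, in the units of the state.
- bot.get_obs(): the state, without advancing time (a new reading comes with each control period).
- bot.capture(name): name is "scene" or "top"; returns a dict with "frame" (420x560x3 uint8, red, green, blue), "camera_matrix" (3x3 intrinsics, pixels), "view" (4x4, takes a point from world to camera coordinates). Camera axes: x right, y down, z forward; pixel columns grow to the right and rows downward; lengths in mm; the calibration is good to about 2 mm. A picture is of the moment at which its call begins. There is no depth.
- bot.close_job(): hands the job in, once; it reports no verdict.
The state is a dict: "time": time; "joint_positions": joint angles; "dq": joint speeds; "tau": joint torques, N m; "tool_pos": TCP position; "tcp_rot": TCP orientation; "contact_force": force on the tool from outside, world axes, zero at the start; "moment": the same for the moment, N m; "grip_width": finger opening in mm.
Only numpy, scipy, OpenCV 4.12 (cv2) and the standard library are available. Lean on these libraries where they do the work, as an engineer would, in place of code of your own. Each camera call takes 0.05 s, during which the arm holds its last target. There are 200 camera calls.

## Working session

There is one attempt and no reset: what is moved stays moved. The work goes in short steps, Python scripts to look and compute and a shell command to move; the robot and the scene stay as the last step left them, time stands still between calls to the robot, and variables do not carry over. Pictures are saved under pics/ and viewed, on a budget of 10 in all, crops included, one or two more only if the job needs it, and the job is handed in when it is done.

```bash
mkdir -p pics; python3 - <<'E'
from plant import bot
import cv2,numpy as np
for n in ("scene","top"):
    c=bot.capture(n); cv2.imwrite(f"pics/{n}0.png",c["frame"][:,:,::-1]); np.savez(f"{n}0.npz",**c)
    print(n,c["camera_matrix"].tolist(),np.round(c["view"],3).tolist())
print(bot.get_obs(),bot.grasp_offset)
E
```

```text
scene [[409.40755589857844, 0.0, 280.3280271622302], [0.0, 409.40755589857844, 210.73130268670232], [0.0, 0.0, 1.0]] [[0.335, 0.942, 0.002, -195.821], [0.8, -0.284, -0.529, -322.957], [-0.498, 0.178, -0.849, 1492.208], [0.0, 0.0, 0.0, 1.0]]
top [[482.9592440146036, 0.0, 277.4016398221523], [0.0, 482.9592440146036, 217.64331034629217], [0.0, 0.0, 1.0]] [[0.074, -0.997, 0.0, -10.299], [-0.977, -0.073, -0.201, 552.864], [0.2, 0.015, -0.98, 1447.384], [0.0, 0.0, 0.0, 1.0]]
{'time': 0.1, 'joint_positions': array([ 1.04795859e+00,  3.42655328e-01,  1.52493143e+00, -5.72593006e-06,
        1.27541529e+00, -1.45995933e-01]), 'dq': array([ 0.00060325, -0.00159731, -0.00187023,  0.00226857, -0.0005988 ,
        0.0008021 ]), 'tau': array([ 1.62463002e-03, -4.32000089e+01, -2.44697160e+01,  7.19416095e-02,
        5.25989919e-02, -1.07857122e-05]), 'tool_pos': array([192.98311464, 487.84304501, 226.10981652]), 'tcp_rot': array([-3.14019745e+00, -1.99618659e-04,  2.76475239e+00]), 'contact_force': array([-0.4247389 , -0.97363863, -0.2780144 ]), 'moment': array([-0.03876097,  0.02216555,  0.07838193]), 'grip_width': 91.64800398414455} 18.8
```

View pics/scene0.png

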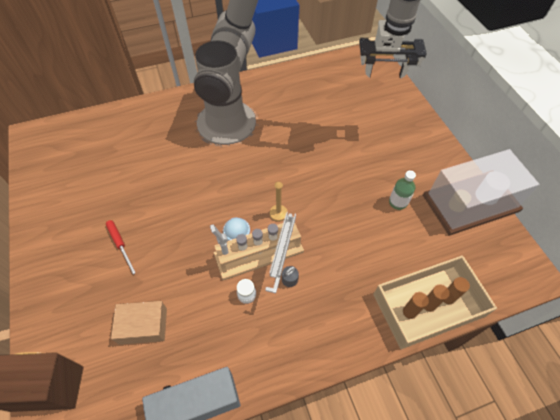

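View pics/top0.png

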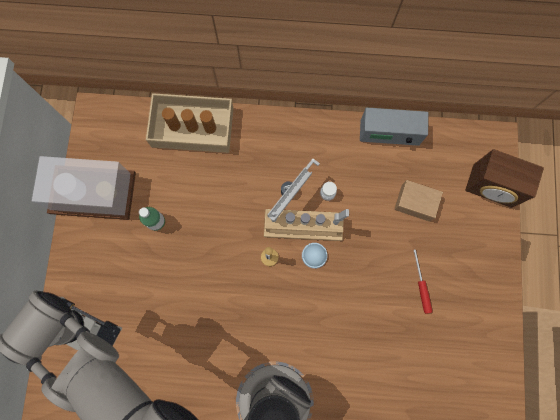

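The top view shows the rack at about (304,226), with the strap pin near (272,213), the strap tip near (316,162) and the lever near (342,213). The dome, thermometer, weight and jar are all close by. I'll zoom in on both views.

```bash
python3 - <<'E'
import cv2,numpy as np
a=cv2.imread("pics/scene0.png")[170:320,200:320]; b=cv2.imread("pics/top0.png")[150:280,250:360]
a=cv2.resize(a,(400,500),interpolation=cv2.INTER_CUBIC); b=cv2.resize(b,(400,473),interpolation=cv2.INTER_CUBIC)
o=np.zeros((500,800,3),np.uint8); o[:,:400]=a; o[:473,400:]=b
cv2.imwrite("pics/zoom.png",o)
E
```

```text
(no output)
```

View pics/zoom.png

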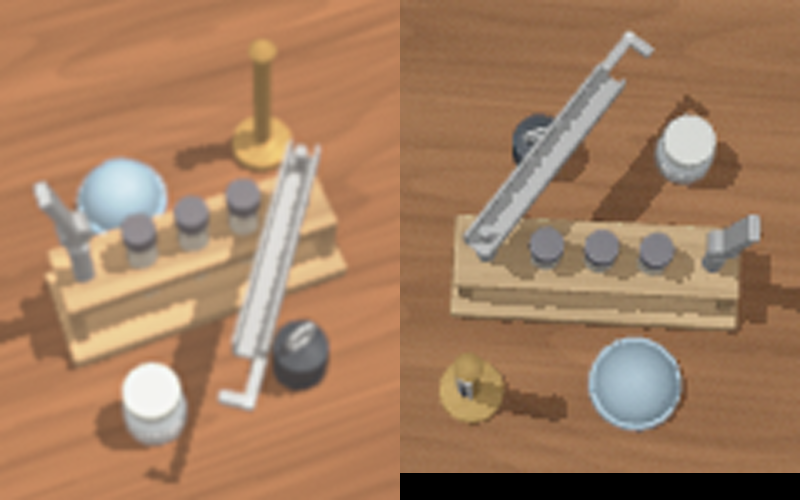

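```bash
cat > h.py <<'E'
import numpy as np
C={n:dict(np.load(f"{n}0.npz")) for n in("scene","top")}
def ray(n,p):
    K=C[n]["camera_matrix"];V=C[n]["view"];R=V[:3,:3]
    d=R.T@np.linalg.solve(K,[p[0],p[1],1.]);return -R.T@V[:3,3],d/np.linalg.norm(d)
def plane(n,p,z):
    o,d=ray(n,p);return o+d*(z-o[2])/d[2]
def tri(ps,pt):
    A=0;b=0
    for n,p in(("scene",ps),("top",pt)):
        o,d=ray(n,p);M=np.eye(3)-np.outer(d,d);A=A+M;b=b+M@o
    return np.linalg.solve(A,b)
zs=lambda x,y:(200+x/3.3333-.35,170+y/3.3333-.35)
zt=lambda x,y:(250+(x-400)/3.636-.35,150+y/3.638-.35)
E
python3 - <<'E'
from h import *
np.set_printoptions(precision=1,suppress=True)
for nm,s,t,z in(("capA",(139,226),(656,245),126),("capB",(191,208),(602,242),126),("capC",(242,190),(546,240),126),
 ("strap pin",(300,152),(487,237),157),("strap end",(248,352),(616,83),155),("hook corner",(250,403),(630,38),148),
 ("levertip",(42,188),(752,227),215),("lev base",(75,236),(714,245),155),("jar top",(152,384),(688,139),65),("weight top",(303,335),(538,137),75),("thermo top",(262,48),(467,366),168),("dome",(122,190),(635,382),45)):
    print(nm,plane("scene",zs(*s),z),plane("top",zt(*t),z),tri(zs(*s),zt(*t)))
E
```

```text
capA [542.4 -96.2 126. ] [549.2 -96.4 126. ] [547.2 -96.3 134.7]
capB [540.6 -51.7 126. ] [548.4 -52.3 126. ] [546.1 -52.4 136. ]
capC [538.5  -7.3 126. ] [546.7  -6.6 126. ] [544.2  -7.7 136. ]
strap pin [537.7  42.9 157. ] [539.1  40.9 157. ] [538.8  41.6 159.2]
strap end [686.2 -52.9 155. ] [675.  -54.1 155. ] [679.9 -52.9 140.6]
hook corner [721.6 -63.7 148. ] [716.5 -63.6 148. ] [718.9 -63.4 141.1]
levertip [ 535.7 -162.   215. ] [ 549.7 -162.2  215. ] [ 545.8 -161.2  231.4]
lev base [ 549.8 -147.9  155. ] [ 546.4 -140.4  155. ] [ 547.2 -144.4  148.9]
jar top [ 650.1 -122.7   65. ] [ 657.3 -123.2   65. ] [ 654.3 -122.7   75.3]
weight top [654.8   4.1  75. ] [646.7   5.9  75. ] [650.    6.   63.2]
thermo top [438.   45.7 168. ] [433.1  48.4 168. ] [433.7  47.9 161.6]
dome [458.9 -93.6  45. ] [446.5 -91.4  45. ] [448.8 -92.4  27.5]
```

```bash
python3 -m handwheel '[{"claw":0,"dz":-10,"rz":0.1444},{"claw":0,"rz":0.1444},{"claw":0,"rz":0.1444},{"claw":0,"rz":0.1444},{"claw":0,"rz":0.1444},{"claw":0,"rz":0.1444},{"claw":0,"rz":0.1444},{"claw":0,"rz":0.1444},{"claw":0}]'; python3 -m handwheel '[{"claw":0,"dx":-26,"dy":25},{"claw":0,"dx":-26,"dy":25},{"claw":0,"dx":-26,"dy":25},{"claw":0,"dx":-26,"dy":25},{"claw":0,"dx":-26,"dy":25},{"claw":0,"dx":-26,"dy":25},{"claw":0,"dx":-26,"dy":25},{"claw":0,"dx":-26,"dy":25},{"claw":0,"dx":-26,"dy":25},{"claw":0,"dx":-26,"dy":25}]'
```

```text
invalid input at $[0]: expected keys claw, dx, dy, dz, rx, ry, rz
invalid input at $[0]: expected keys claw, dx, dy, dz, rx, ry, rz
```

```bash
python3 -m handwheel '[{"claw":0,"dx":0,"dy":0,"dz":-10,"rx":0,"ry":0,"rz":0.1444},{"claw":0,"dx":0,"dy":0,"dz":0,"rx":0,"ry":0,"rz":0.1444},{"claw":0,"dx":0,"dy":0,"dz":0,"rx":0,"ry":0,"rz":0.1444},{"claw":0,"dx":0,"dy":0,"dz":0,"rx":0,"ry":0,"rz":0.1444},{"claw":0,"dx":0,"dy":0,"dz":0,"rx":0,"ry":0,"rz":0.1444},{"claw":0,"dx":0,"dy":0,"dz":0,"rx":0,"ry":0,"rz":0.1444},{"claw":0,"dx":0,"dy":0,"dz":0,"rx":0,"ry":0,"rz":0.1444},{"claw":0,"dx":0,"dy":0,"dz":0,"rx":0,"ry":0,"rz":0.1444},{"claw":0,"dx":0,"dy":0,"dz":0,"rx":0,"ry":0,"rz":0}]'
```

```text
time: 1.0
tool_pos: [193.1, 488.0, 236.4]
tcp_rot: [-3.141, 0.001, 1.608]
contact_force: [-0.6, 0.3, 0.4]
grip_width: 24.4
```

```bash
python3 -m handwheel '[{"claw":0,"dx":-26,"dy":25,"dz":0,"rx":0,"ry":0,"rz":0},{"claw":0,"dx":-26,"dy":25,"dz":0,"rx":0,"ry":0,"rz":0},{"claw":0,"dx":-26,"dy":25,"dz":0,"rx":0,"ry":0,"rz":0},{"claw":0,"dx":-26,"dy":25,"dz":0,"rx":0,"ry":0,"rz":0},{"claw":0,"dx":-26,"dy":25,"dz":0,"rx":0,"ry":0,"rz":0},{"claw":0,"dx":-26,"dy":25,"dz":0,"rx":0,"ry":0,"rz":0},{"claw":0,"dx":-26,"dy":25,"dz":0,"rx":0,"ry":0,"rz":0},{"claw":0,"dx":-26,"dy":25,"dz":0,"rx":0,"ry":0,"rz":0},{"claw":0,"dx":-26,"dy":25,"dz":0,"rx":0,"ry":0,"rz":0},{"claw":0,"dx":-26,"dy":25,"dz":0,"rx":0,"ry":0,"rz":0}]'
python3 -m handwheel '[{"claw":0,"dx":-26,"dy":25,"dz":0,"rx":0,"ry":0,"rz":0},{"claw":0,"dx":-26,"dy":25,"dz":0,"rx":0,"ry":0,"rz":0},{"claw":0,"dx":-26,"dy":25,"dz":0,"rx":0,"ry":0,"rz":0},{"claw":0,"dx":-26,"dy":25,"dz":0,"rx":0,"ry":0,"rz":0},{"claw":0,"dx":-26,"dy":25,"dz":0,"rx":0,"ry":0,"rz":0},{"claw":0,"dx":-26,"dy":25,"dz":0,"rx":0,"ry":0,"rz":0},{"claw":0,"dx":-26,"dy":25,"dz":0,"rx":0,"ry":0,"rz":0},{"claw":0,"dx":-26,"dy":25,"dz":0,"rx":0,"ry":0,"rz":0},{"claw":0,"dx":-26,"dy":25,"dz":0,"rx":0,"ry":0,"rz":0},{"claw":0,"dx":0,"dy":0,"dz":0,"rx":0,"ry":0,"rz":0}]'
```

```text
time: 2.0
tool_pos: [453.9, 236.9, 236.6]
tcp_rot: [-3.141, -0.0, 1.614]
contact_force: [0.5, 1.1, 0.6]
grip_width: 0.1
time: 3.0
tool_pos: [688.8, 9.1, 234.7]
tcp_rot: [-3.14, 0.001, 1.61]
contact_force: [0.0, 0.8, -0.5]
grip_width: 0.5
```

```bash
python3 -m handwheel '[{"claw":0,"dx":-15,"dy":16,"dz":0,"rx":0,"ry":0,"rz":0},{"claw":0,"dx":-15,"dy":16,"dz":0,"rx":0,"ry":0,"rz":0},{"claw":0,"dx":0,"dy":0,"dz":23,"rx":0,"ry":0,"rz":0},{"claw":0,"dx":0,"dy":0,"dz":23,"rx":0,"ry":0,"rz":0},{"claw":0,"dx":0,"dy":0,"dz":23,"rx":0,"ry":0,"rz":0},{"claw":0,"dx":0,"dy":0,"dz":22,"rx":0,"ry":0,"rz":0},{"claw":0,"dx":0,"dy":0,"dz":0,"rx":0,"ry":0,"rz":0},{"claw":0,"dx":0,"dy":0,"dz":0,"rx":0,"ry":0,"rz":0}]'
python3 - <<'E'
from plant import bot
import cv2,numpy as np
a=bot.capture("scene")["frame"][160:320,190:350,::-1];b=bot.capture("top")["frame"][130:290,230:390,::-1]
cv2.imwrite("pics/z1.png",cv2.resize(np.hstack([a,b]),(800,400),interpolation=cv2.INTER_CUBIC))
E
```

```text
time: 3.8
tool_pos: [719.9, -15.2, 146.0]
tcp_rot: [-3.141, -0.0, 1.612]
contact_force: [0.6, 0.2, 0.8]
grip_width: 0.3
```

View pics/z1.png

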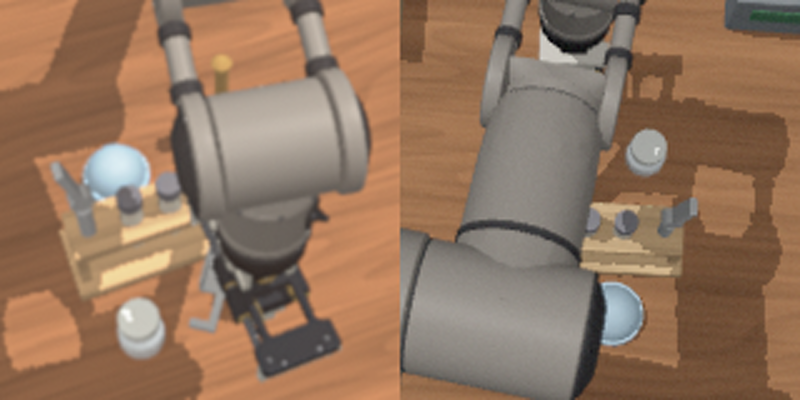

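The fingers are to the right of the strap with a gap, and the strap hook at scene crop (205,325) hasn't moved. Next I push it toward the rack's -x.

```bash
python3 -m handwheel '[{"claw":0,"dx":0,"dy":-8,"dz":3,"rx":0,"ry":0,"rz":0},{"claw":0,"dx":0,"dy":-8,"dz":0,"rx":0,"ry":0,"rz":0},{"claw":0,"dx":0,"dy":-8,"dz":0,"rx":0,"ry":0,"rz":0},{"claw":0,"dx":0,"dy":-8,"dz":0,"rx":0,"ry":0,"rz":0},{"claw":0,"dx":0,"dy":-8,"dz":0,"rx":0,"ry":0,"rz":0},{"claw":0,"dx":0,"dy":-8,"dz":0,"rx":0,"ry":0,"rz":0},{"claw":0,"dx":0,"dy":-8,"dz":0,"rx":0,"ry":0,"rz":0},{"claw":0,"dx":0,"dy":-8,"dz":0,"rx":0,"ry":0,"rz":0}]'
python3 -m handwheel '[{"claw":0,"dx":0,"dy":-6,"dz":0,"rx":0,"ry":0,"rz":0},{"claw":0,"dx":0,"dy":-6,"dz":0,"rx":0,"ry":0,"rz":0},{"claw":0,"dx":0,"dy":-6,"dz":0,"rx":0,"ry":0,"rz":0},{"claw":0,"dx":0,"dy":-6,"dz":0,"rx":0,"ry":0,"rz":0},{"claw":0,"dx":0,"dy":-6,"dz":0,"rx":0,"ry":0,"rz":0},{"claw":0,"dx":0,"dy":-6,"dz":0,"rx":0,"ry":0,"rz":0},{"claw":0,"dx":0,"dy":-6,"dz":0,"rx":0,"ry":0,"rz":0}]'
```

```text
time: 4.7
tool_pos: [655.8, -18.2, 143.1]
tcp_rot: [3.141, 0.0, 1.61]
contact_force: [0.5, -0.8, -0.2]
grip_width: 0.6
time: 5.4
tool_pos: [613.8, -19.9, 142.8]
tcp_rot: [3.141, 0.0, 1.61]
contact_force: [1.5, -0.0, 0.2]
grip_width: 0.2
```

```bash
python3 -m handwheel '[{"claw":0,"dx":0,"dy":-5,"dz":0,"rx":0,"ry":0,"rz":0},{"claw":0,"dx":0,"dy":-5,"dz":0,"rx":0,"ry":0,"rz":0},{"claw":0,"dx":0,"dy":-5,"dz":0,"rx":0,"ry":0,"rz":0},{"claw":0,"dx":0,"dy":-5,"dz":0,"rx":0,"ry":0,"rz":0},{"claw":0,"dx":0,"dy":-5,"dz":0,"rx":0,"ry":0,"rz":0},{"claw":0,"dx":0,"dy":-4,"dz":0,"rx":0,"ry":0,"rz":0}]'
python3 -m handwheel '[{"claw":0,"dx":0,"dy":-3,"dz":0,"rx":0,"ry":0,"rz":0},{"claw":0,"dx":0,"dy":-3,"dz":0,"rx":0,"ry":0,"rz":0}]'
python3 -m handwheel '[{"claw":0,"dx":0,"dy":-2,"dz":0,"rx":0,"ry":0,"rz":0},{"claw":0,"dx":0,"dy":-2,"dz":0,"rx":0,"ry":0,"rz":0}]'
python3 - <<'E'
from plant import bot
import cv2,numpy as np
a=bot.capture("scene")["frame"][160:320,190:350,::-1];b=bot.capture("top")["frame"][130:290,230:390,::-1]
cv2.imwrite("pics/z2.png",cv2.resize(np.hstack([a,b]),(800,400),interpolation=cv2.INTER_CUBIC))
E
```

```text
time: 6.0
tool_pos: [584.8, -21.0, 142.7]
tcp_rot: [3.142, 0.0, 1.61]
contact_force: [1.8, -1.3, 1.0]
grip_width: 1.0
time: 6.2
tool_pos: [579.0, -21.3, 142.8]
tcp_rot: [3.141, 0.0, 1.61]
contact_force: [1.5, -0.8, 0.2]
grip_width: 0.4
time: 6.4
tool_pos: [575.1, -21.4, 142.7]
tcp_rot: [3.141, -0.0, 1.61]
contact_force: [1.7, -1.3, 0.8]
grip_width: 0.5
```

View pics/z2.png

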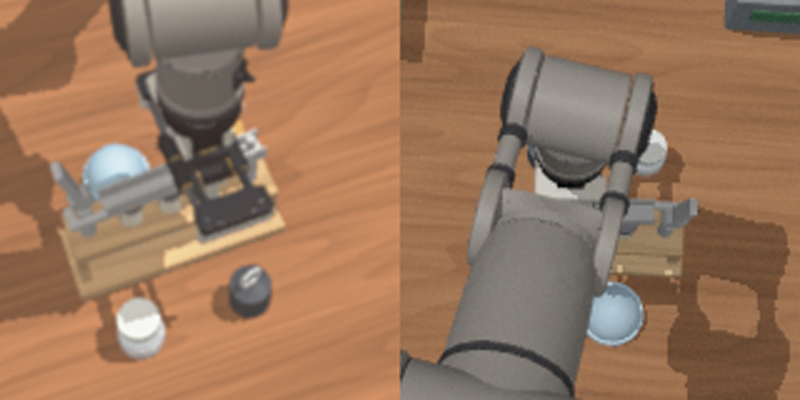

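The strap is now almost over the caps, with its tongue near the lever post at scene crop (80,215). I'll keep pushing until the stop resists.

```bash
python3 -m handwheel '[{"claw":0,"dx":0,"dy":-2,"dz":0,"rx":0,"ry":0,"rz":0},{"claw":0,"dx":0,"dy":-2,"dz":0,"rx":0,"ry":0,"rz":0}]'
python3 -m handwheel '[{"claw":0,"dx":0,"dy":-1,"dz":0,"rx":0,"ry":0,"rz":0},{"claw":0,"dx":0,"dy":-1,"dz":0,"rx":0,"ry":0,"rz":0}]'
python3 -m handwheel '[{"claw":0,"dx":0,"dy":-1,"dz":0,"rx":0,"ry":0,"rz":0},{"claw":0,"dx":0,"dy":-1,"dz":0,"rx":0,"ry":0,"rz":0}]'
```

```text
time: 6.7
tool_pos: [571.3, -21.5, 142.7]
tcp_rot: [3.141, 0.0, 1.61]
contact_force: [2.3, -1.6, 0.5]
grip_width: 0.1
time: 6.9
tool_pos: [570.6, -21.6, 143.2]
tcp_rot: [3.138, 0.0, 1.609]
contact_force: [8.0, 0.5, 0.5]
grip_width: 0.5
time: 7.1
tool_pos: [569.9, -21.7, 143.8]
tcp_rot: [3.135, 0.0, 1.609]
contact_force: [11.4, 0.7, 0.9]
grip_width: 0.4
```

```bash
python3 -m handwheel '[{"claw":0,"dx":0,"dy":-1,"dz":0,"rx":0,"ry":0,"rz":0},{"claw":0,"dx":0,"dy":-1,"dz":0,"rx":0,"ry":0,"rz":0},{"claw":0,"dx":0,"dy":0,"dz":0,"rx":0,"ry":0,"rz":0},{"claw":0,"dx":0,"dy":0,"dz":0,"rx":0,"ry":0,"rz":0}]'
python3 -m handwheel '[{"claw":0,"dx":0,"dy":6,"dz":0,"rx":0,"ry":0,"rz":0},{"claw":0,"dx":0,"dy":20,"dz":0,"rx":0,"ry":0,"rz":0},{"claw":0,"dx":0,"dy":20,"dz":0,"rx":0,"ry":0,"rz":0},{"claw":0,"dx":0,"dy":0,"dz":-30,"rx":0,"ry":0,"rz":0},{"claw":0,"dx":0,"dy":0,"dz":-40,"rx":0,"ry":0,"rz":0},{"claw":0,"dx":30,"dy":0,"dz":-40,"rx":0,"ry":0,"rz":0},{"claw":0,"dx":40,"dy":0,"dz":0,"rx":0,"ry":0,"rz":0},{"claw":0,"dx":40,"dy":0,"dz":0,"rx":0,"ry":0,"rz":0},{"claw":0,"dx":30,"dy":0,"dz":0,"rx":0,"ry":0,"rz":0},{"claw":0,"dx":0,"dy":0,"dz":0,"rx":0,"ry":0,"rz":0}]'
python3 - <<'E'
from plant import bot
import cv2,numpy as np
for n in("scene","top"):
    c=bot.capture(n);np.savez(f"{n}1.npz",**c)
    f=c["frame"]; 
    if n=="scene":a=f[160:320,190:350,::-1]
    else:b=f[130:290,230:390,::-1]
cv2.imwrite("pics/z3.png",cv2.resize(np.hstack([a,b]),(800,400),interpolation=cv2.INTER_CUBIC))
E
```

```text
time: 7.5
tool_pos: [569.2, -21.8, 144.4]
tcp_rot: [3.131, 0.001, 1.609]
contact_force: [12.9, 1.2, 0.9]
grip_width: 0.7
time: 8.5
tool_pos: [604.3, 123.9, 252.0]
tcp_rot: [-3.139, -0.001, 1.614]
contact_force: [0.1, -1.3, -0.5]
grip_width: 0.6
```

View pics/z3.png

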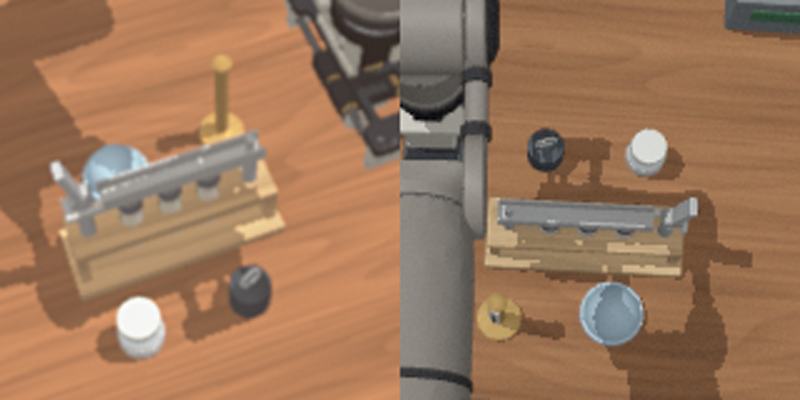

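The strap lies parallel to the rack over the caps, from its pin at top crop (508,213) to its end at (664,218). The lever is still up, with its tip at (690,204). Next the fingers go to the inner side of the lever.

```bash
python3 -m handwheel '[{"claw":0,"dx":-30,"dy":-8,"dz":0,"rx":0,"ry":0,"rz":0},{"claw":0,"dx":-30,"dy":-8,"dz":0,"rx":0,"ry":0,"rz":0},{"claw":0,"dx":-30,"dy":-8,"dz":0,"rx":0,"ry":0,"rz":0},{"claw":0,"dx":-30,"dy":-8,"dz":0,"rx":0,"ry":0,"rz":0},{"claw":0,"dx":-30,"dy":-8,"dz":0,"rx":0,"ry":0,"rz":0},{"claw":0,"dx":-30,"dy":-8,"dz":0,"rx":0,"ry":0,"rz":0},{"claw":0,"dx":-30,"dy":-9,"dz":0,"rx":0,"ry":0,"rz":0},{"claw":0,"dx":-27,"dy":-9,"dz":0,"rx":0,"ry":0,"rz":0},{"claw":0,"dx":0,"dy":0,"dz":20,"rx":0,"ry":0,"rz":0},{"claw":0,"dx":0,"dy":0,"dz":20,"rx":0,"ry":0,"rz":0}]'
python3 -m handwheel '[{"claw":0,"dx":0,"dy":0,"dz":6,"rx":0,"ry":0,"rz":0},{"claw":0,"dx":0,"dy":0,"dz":0,"rx":0,"ry":0,"rz":0}]'
python3 - <<'E'
from plant import bot
import cv2,numpy as np
a=bot.capture("scene")["frame"][160:320,190:350,::-1];b=bot.capture("top")["frame"][130:290,230:390,::-1]
cv2.imwrite("pics/z4.png",cv2.resize(np.hstack([a,b]),(800,400),interpolation=cv2.INTER_CUBIC))
E
```

```text
time: 9.6
tool_pos: [548.2, -122.0, 212.4]
tcp_rot: [3.141, 0.0, 1.606]
contact_force: [0.2, -0.3, -0.7]
grip_width: 0.7
time: 9.8
tool_pos: [548.1, -120.1, 205.8]
tcp_rot: [-3.139, -0.001, 1.608]
contact_force: [0.1, -0.5, 0.2]
grip_width: 0.2
```

View pics/z4.png

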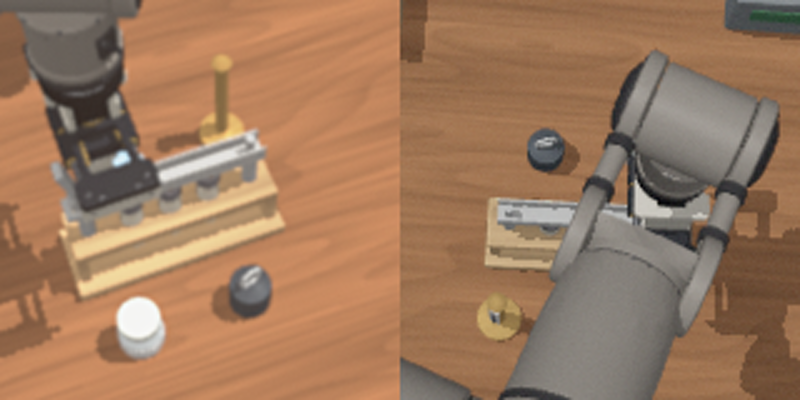

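```bash
python3 -m handwheel '[{"claw":0,"dx":-11,"dy":0,"dz":0,"rx":0,"ry":0,"rz":0},{"claw":0,"dx":-11,"dy":0,"dz":0,"rx":0,"ry":0,"rz":0},{"claw":0,"dx":-5,"dy":0,"dz":1,"rx":0,"ry":0,"rz":0},{"claw":0,"dx":-5,"dy":0,"dz":1,"rx":0,"ry":0,"rz":0},{"claw":0,"dx":-5,"dy":0,"dz":1.5,"rx":0,"ry":0,"rz":0}]'
python3 -m handwheel '[{"claw":0,"dx":-5,"dy":0,"dz":2,"rx":0,"ry":0,"rz":0},{"claw":0,"dx":-5,"dy":0,"dz":2,"rx":0,"ry":0,"rz":0},{"claw":0,"dx":-3,"dy":0,"dz":3,"rx":0,"ry":0,"rz":0},{"claw":0,"dx":-3,"dy":0,"dz":3,"rx":0,"ry":0,"rz":0}]'
python3 -m handwheel '[{"claw":0,"dx":-3,"dy":0,"dz":3,"rx":0,"ry":0,"rz":0},{"claw":0,"dx":-3,"dy":0,"dz":3,"rx":0,"ry":0,"rz":0},{"claw":0,"dx":-2,"dy":0,"dz":3,"rx":0,"ry":0,"rz":0},{"claw":0,"dx":-2,"dy":0,"dz":4,"rx":0,"ry":0,"rz":0}]'
```

```text
time: 10.4
tool_pos: [550.6, -156.7, 203.5]
tcp_rot: [3.141, -0.0, 1.61]
contact_force: [0.4, 2.6, 2.8]
grip_width: 0.5
time: 10.8
tool_pos: [551.1, -172.9, 193.0]
tcp_rot: [-3.142, 0.0, 1.61]
contact_force: [-0.6, 1.9, 3.3]
grip_width: -0.0
time: 11.2
tool_pos: [551.4, -182.8, 180.1]
tcp_rot: [3.142, 0.0, 1.61]
contact_force: [-1.1, 0.8, 4.2]
grip_width: 0.7
```

Contact of about 4 N, as expected. Carrying on down.

```bash
python3 -m handwheel '[{"claw":0,"dx":-2,"dy":0,"dz":4,"rx":0,"ry":0,"rz":0},{"claw":0,"dx":-2,"dy":0,"dz":4,"rx":0,"ry":0,"rz":0},{"claw":0,"dx":-1,"dy":0,"dz":4,"rx":0,"ry":0,"rz":0}]'
python3 -m handwheel '[{"claw":0,"dx":0,"dy":0,"dz":2,"rx":0,"ry":0,"rz":0},{"claw":0,"dx":0,"dy":0,"dz":2,"rx":0,"ry":0,"rz":0}]'
python3 -m handwheel '[{"claw":0,"dx":0,"dy":0,"dz":1,"rx":0,"ry":0,"rz":0},{"claw":0,"dx":0,"dy":0,"dz":1,"rx":0,"ry":0,"rz":0}]'
```

```text
time: 11.5
tool_pos: [551.5, -187.7, 167.8]
tcp_rot: [-3.141, 0.0, 1.61]
contact_force: [-1.0, 0.8, 2.4]
grip_width: 0.2
time: 11.7
tool_pos: [551.7, -188.0, 164.2]
tcp_rot: [3.141, 0.001, 1.61]
contact_force: [-0.8, -2.1, 3.8]
grip_width: 0.4
time: 11.9
tool_pos: [551.9, -188.1, 163.2]
tcp_rot: [3.14, 0.002, 1.61]
contact_force: [-3.7, -0.9, 12.6]
grip_width: 0.5
```

```bash
python3 -m handwheel '[{"claw":0,"dx":0,"dy":0,"dz":1,"rx":0,"ry":0,"rz":0},{"claw":0,"dx":0,"dy":0,"dz":0.5,"rx":0,"ry":0,"rz":0},{"claw":0,"dx":0,"dy":0,"dz":0,"rx":0,"ry":0,"rz":0},{"claw":0,"dx":0,"dy":0,"dz":0,"rx":0,"ry":0,"rz":0}]'
python3 -m handwheel '[{"claw":0,"dx":0,"dy":0,"dz":-10,"rx":0,"ry":0,"rz":0},{"claw":0,"dx":0,"dy":0,"dz":-30,"rx":0,"ry":0,"rz":0},{"claw":0,"dx":0,"dy":0,"dz":-40,"rx":0,"ry":0,"rz":0},{"claw":0,"dx":-30,"dy":0,"dz":-10,"rx":0,"ry":0,"rz":0},{"claw":0,"dx":-40,"dy":0,"dz":0,"rx":0,"ry":0,"rz":0},{"claw":0,"dx":-40,"dy":0,"dz":0,"rx":0,"ry":0,"rz":0},{"claw":0,"dx":-40,"dy":0,"dz":0,"rx":0,"ry":0,"rz":0},{"claw":0,"dx":-20,"dy":0,"dz":0,"rx":0,"ry":0,"rz":0},{"claw":0,"dx":0,"dy":0,"dz":0,"rx":0,"ry":0,"rz":0},{"claw":0,"dx":0,"dy":0,"dz":0,"rx":0,"ry":0,"rz":0}]'
python3 - <<'E'
from plant import bot
import cv2,numpy as np
a=bot.capture("scene")["frame"][160:320,190:350,::-1];b=bot.capture("top")["frame"][130:290,230:390,::-1]
cv2.imwrite("pics/z5.png",cv2.resize(np.hstack([a,b]),(800,400),interpolation=cv2.INTER_CUBIC))
E
```

```text
time: 12.3
tool_pos: [552.0, -188.2, 162.9]
tcp_rot: [3.139, 0.002, 1.61]
contact_force: [-5.0, -1.5, 15.2]
grip_width: 0.7
time: 13.3
tool_pos: [558.2, -356.8, 250.0]
tcp_rot: [-3.141, -0.002, 1.609]
contact_force: [-0.0, -0.3, -0.2]
grip_width: 0.8
```

View pics/z5.png

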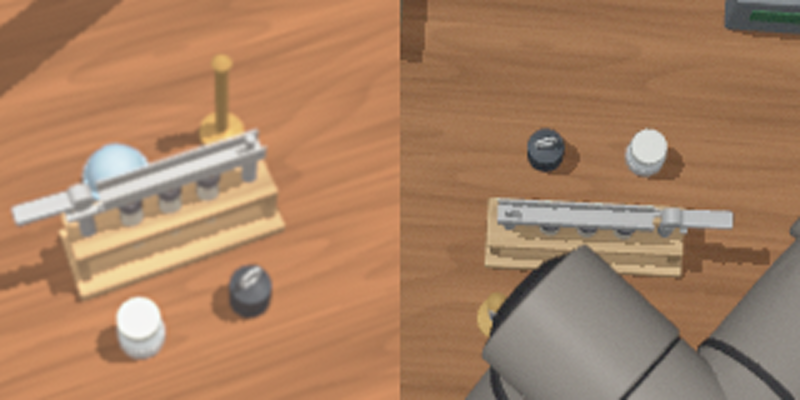

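The lever is level, reaching out to top crop (732,219), and the strap is home. The tubes, weight, jar, dome and thermometer are where they started, and the hand is clear.

```bash
python3 -c "
from plant import bot
print(bot.get_obs()['contact_force'],bot.close_job())"
```

```text
the job is handed in; nothing more can be done
[ 0.07822878 -0.30791545  0.30157675] None
```

The strap is home over the tube caps and the cam lever is down. I handed the job in at about 13.4 s of the 51 s allowed; it reports no verdict.

- **Strap:** I pushed it round with the closed fingers until its stop resisted at about 13 N. It stayed in line with the rack after I let go.
- **Lever:** only then did I push it over and down, with about 4 N on the way. It stopped at about 15 N, with the fingertips at 163 mm, the height I had worked out for 1.5 rad.
- **Last checks:** the final pictures show the strap home and the lever level. The tubes I could see and the weight, jar, dome and thermometer look undisturbed. The hand is clear, about 170 mm beyond the lever, with the contact force near zero.
- **Not checked:** I judged the joint angles by eye and by force, not by measuring them. The flask, carton and screwdriver were outside the final crops, but the hand stayed well away from them. No check failed or disagreed.

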